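# Unlatch the weld fixture and stand its cover upright

## Task

Open the welding fixture for its next part: swing the keeper well aside from behind the bolt, then draw the bolt right back, clear of the cover. Raise the cover about half way, let go so that it rests there on its stiff hinge, then take hold of it afresh and fold it on until it stands upright, bolt and keeper left open. Leave the other things where they are.

Things in the scene. Friction and masses are not known exactly. Their poses are not given: they have to be found in the camera images.
- fixture: The fixture, bolted to the table: a 15 mm black base plate reaching 130 mm to -x, 120 mm to +x, 200 mm to +y, 280 mm to -y of the origin, with a grey nest box (130 x 180 mm, top 55 mm up) under the cover. Origin on the table surface under the cover; x from the cover's free front edge to its hinge, y along the hinge, z up. Directions below are in these axes, heights above the table.
- keeper (a joint): Angle of the keeper, a dark steel bar (16 wide, 8 thick, underside 66 mm up) on a vertical pivot at x -50, y -245 mm of the fixture. About 0: it points along +y at the bolt's tail and blocks it. It swings anticlockwise seen from above, its free end (72 mm from the pivot) going to -x; stop at 1.6 rad, pointing along -x. About 1 N at the post; stays where left.
- keeper_post (a point): Point on the axis of the keeper's upright round post (12 mm diameter, 40 mm tall, rising from the bar's top, 74 mm above the table, to 114 mm), 50 mm from the pivot; the point is 98 mm above the table.
- bolt (a joint): Travel (m) of the bolt, a bright steel bar 16 wide, 90 long, 8 mm thick (underside 66 mm up), that slides along -y. 0: shut, its nose lies 20 mm over the cover's right (-y) edge near the front; 0.032: its stop, fully drawn. Blocked within about 4 mm while the keeper points at it. About 3 N to slide; stays where left.
- bolt_knob (a point): Point on the axis of the bolt's upright round knob (14 mm diameter with a 17 mm head over the last 6 mm, 40 mm tall, from 74 to 114 mm above the table); the point is 98 mm above the table. With the bolt shut it is 50 mm forward (-x) and 150 mm right (-y) of the fixture's origin.
- cover (a joint): Angle of the cover, an aluminium plate 155 mm from hinge to front edge, 200 mm along the hinge, 8 mm thick, with a 65 x 60 mm window (55 mm of full plate along the front). 0: shut, level; 1.571: upright; limit 2.0. Opening lifts the front edge up and back over the hinge. The stiff hinge (3 to 6 N at the front edge) holds it where left. The shut bolt stops it within about 2 degrees.
- cover_hinge (a point): Middle of the cover's hinge line, 60 mm back (+x) of the fixture's origin and 59 mm above the table; the line runs along the fixture's y. The point turns with the cover: its -x axis points from the hinge to the front edge, its z axis out of the cover's upper face.
- cover_lip (a point): Grip point on the cover's lip, a flat tab 8 mm thick, 50 mm wide along the hinge and 36 mm long, standing on the middle of the front edge of the upper face; with the cover shut it leans 30 degrees from vertical towards -x (its upper end forward). The point lies in the tab's mid-plane, 22 mm up the tab from its root, which lies in the plate's mid-plane 153 mm from the hinge.
- cover_edge (a point): Point at the middle of the cover's thickness on its free front edge, 60 mm left (+y) of the lip's middle: bare plate 8 mm thick, where it can be pinched across its faces (bare from 25 to 100 mm off the middle).
- housing: white moulded tray, 90 x 120 x 28 mm, lying in the nest under the cover; bystander; origin at the centre of its underside
- spare_housing: white moulded tray, 50 x 75 x 28 mm, lying on the base plate left of the cover; bystander; origin at the centre of its underside
- thumb_nut: brass thumb nut, 28 mm wide, 22 mm tall, on the base plate behind the bolt; bystander; origin at the centre of its underside
- screwdriver: screwdriver lying on the table left of the fixture; bystander
- wrench: wrench lying on the table right of the fixture; bystander
- solvent: bottle, 60 mm wide, 150 mm tall, at the left; bystander; origin at the centre of its underside
- horn: stepped steel welding tip standing on the table at the right, 44 mm wide, 95 mm tall; bystander; origin at the centre of its underside
- cup: small aluminium cup, 70 mm wide, 60 mm tall, at the right; bystander; origin at the centre of its underside

How it is judged:
By the outcome, as a careful person would: the job done as asked, in the order asked, and still so for the second after the job is handed in, with the robot touching nothing.
It also fails if it takes over 64 s, if anything falls off the work surface, if the arm or the gripper's body presses on something with over 40 N, if the wrist force passes 120 N, or if a joint passes its speed limit or range.

## Robot

A 6-joint arm with a two-finger parallel gripper is mounted at the origin on the work surface. World frame = base frame: x ahead of the robot, y to its left, z up, the work surface at z = 0. Lengths are in m, angles in rad, forces in N, time in s.
With the tool pointing down it reaches from about 0.35 to 0.975 m from the base axis. Payload 4.9 kg.
Tool frame: the origin (TCP) lies midway between the tips of the shut fingers; the grasp point (between the pads) lies manip.grip_depth behind it (manip.grip_depth is the distance from the TCP to the grasp point, in m); z points along the fingers, x is the direction in which the jaws open and shut, and the axes are right-handed (so a half turn about z gives the same grasp; the last joint's range is limited). The gripper opens to 85 mm and grips with 20 to 120 N. Pads are 22 mm wide; open, the fingers measure 114 mm over their backs; the gripper's body (76 mm by 85 mm) begins 54 mm behind the grasp point. The pads swing forward as they close: fully open they stand 13 mm farther back than shut.
Start: joints at [-1.433, 0.053, 1.613, -0, 1.476, -0.119], TCP at [0.159, -0.604, 0.231] pointing down, gripper open.
Joint ranges: [-3.01, 3.01], [-1.01, 2.22], [0.06, 2.58], [-1.02, 4.17], [0.09, 2.62], [-3.14, 3.14]. Speed limits (rad/s): [2.57, 2.57, 3.14, 3.14, 3.14, 3.14].

## Interface

Orientations are given as a unit quaternion [w, x, y, z].
In Python, from plant import state, grab_frame, ticket, manip gives the robot as it stands.
- The arm moves only by the tool carry_out, never from a script. Its argument "moves" is a list that holds one entry, the list of rows, each a list of 7 numbers: the turn, a rotation vector about the tool's x, y, z each as a share of 5 degrees, from -1 to 1, then the shift along the tool's x, y, z each as a share of 0.04 m, from -1 to 1, then the gripper command: -1 is shut, 1 is fully open, values between are in proportion. A call has 1 to 8 rows; each row shifts and turns the commanded pose from where the row before left it, along the tool's axes as they then stand; what a row does not reach is not made up. A row lasts 1/12 s, in which the tool goes at most 41.7 mm and 7.16 degrees, less where a joint would pass 70% of its speed; a pose out of reach is approached as far as the arm can. A call with a number of a shift or a turn outside -1 to 1 is refused whole. A call with a gripper value outside its range is refused whole. The fingers move at their own pace and stop on an object; the grip force is fixed at half the most. Time passes only in rows, so rows that do not move let the fingers close. It gives the time, the measured TCP pose, the force and the opening at its end, in the units of the state.
- state(): the state, without advancing time (a new reading comes with each control period).
- grab_frame(name): name is "scene" or "top" or "wrist"; returns a dict with "frame" (420x560x3 uint8, red, green, blue), "z_map" (420x560 float32, m along the optical axis (not along the pixel's ray), 0 where there is no reading), "K" (3x3 intrinsics, pixels), "world_from_camera" (4x4, takes a point from camera to world coordinates); the wrist camera has in their place "hand_eye" (4x4, takes a point from camera to tool coordinates, whose origin is the TCP and whose axes are the tool frame's). Camera axes: x right, y down, z forward; pixel columns grow to the right and rows downward; lengths in m; the calibration is good to about 2 mm. A picture is of the moment at which its call begins: read the wrist's pose just before it.
- ticket.job_done(): hands the job in, once; it reports no verdict.
The state is a dict: "time": time; "joint_pos": joint angles; "joint_vel": joint speeds; "joint_efforts": joint torques, N m; "tool_pos": TCP position; "tool_rot": TCP orientation; "contact_force": force on the tool from outside, world axes, zero at the start; "ft_torque": the same for the moment, N m; "gripper_width": opening from 0.0 (shut) to 1.0 (fully open).
Only numpy, scipy, OpenCV 4.12 (cv2) and the standard library are available. Lean on these libraries where they do the work, as an engineer would, in place of code of your own. Each camera call takes 0.05 s, during which the arm holds its last target.

## Working session

There is one attempt and no reset: what is moved stays moved. The work goes in short steps, Python scripts to look and compute and a tool call to move; the robot and the scene stay as the last step left them, time stands still between calls to the robot, and variables do not carry over. Pictures are saved under pics/ and viewed, and the job is handed in when it is done.

Besides the shell and the picture viewer there is one more tool, called after "Request:" in YAML: its name, and indented under it one key for each argument. carry_out: Moves the arm, as the interface text tells. Shift numbers are shares of 0.04 m and turn numbers shares of 5 degrees, none past 1 either way. Its arguments: {"type":"object","properties":{"moves":{"type":"array"}},"required":["moves"]}

```bash
ls; mkdir -p pics; python3 - <<'E'
from plant import state, grab_frame, manip
import cv2,numpy as np
print(state()); print([ (a,getattr(manip,a)) for a in dir(manip) if a[0]!='_'])
for n in ["scene","top"]:
    f=grab_frame(n); cv2.imwrite(f"pics/{n}0.png",f["frame"][:,:,::-1]); np.savez(f"{n}0.npz",**f)
    print(n,f["K"],f["world_from_camera"])
E
```

```text
pics
{'time': 0.0, 'joint_pos': array([-1.43299042e+00,  5.33520468e-02,  1.61432538e+00,  5.25872998e-06,
        1.47599882e+00, -1.19023248e-01]), 'joint_vel': array([-0.00019636,  0.00063141, -0.00090346, -0.00210189, -0.00041119,
       -0.00071777]), 'joint_efforts': array([ 1.43653018e-03, -3.93682086e+01, -3.70172024e+01,  1.14224904e-04,
        7.07826490e-03,  1.75081760e-05]), 'tool_pos': array([ 0.15865915, -0.6038689 ,  0.23004726]), 'tool_rot': array([-7.31579209e-04,  7.91837465e-01, -6.10730992e-01, -7.41714216e-04]), 'contact_force': array([-1.1033449 ,  0.09260742,  0.64305472]), 'ft_torque': array([ 0.02510908,  0.01314202, -0.0311637 ]), 'gripper_width': 1.0028793670189984}
[('IKError', <class 'plant.IKError'>), ('grip_depth', 0.0187)]
scene [[479.39455381   0.         271.75877518]
 [  0.         479.39455381 204.54460429]
 [  0.           0.           1.        ]] [[ 0.77054446  0.34682377 -0.53476585  1.21658301]
 [ 0.63727925 -0.43458211  0.63640675 -0.80616199]
 [-0.01167868 -0.83117487 -0.55588843  0.81954426]
 [ 0.          0.          0.          1.        ]]
top [[448.38272231   0.         284.79804901]
 [  0.         448.38272231 210.74458626]
 [  0.           0.           1.        ]] [[ 9.70635585e-04 -9.97824845e-01  6.59138523e-02  4.73073853e-01]
 [-9.99717442e-01 -2.53375132e-03 -2.36350727e-02  2.88679580e-02]
 [ 2.37506721e-02 -6.58722868e-02 -9.97545361e-01  1.23344291e+00]
 [ 0.00000000e+00  0.00000000e+00  0.00000000e+00  1.00000000e+00]]
```

View pics/scene0.png

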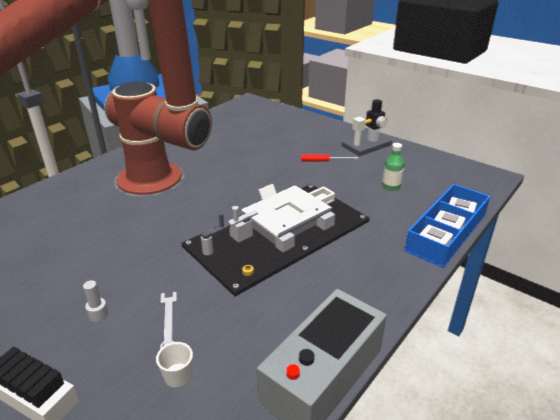

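View pics/top0.png

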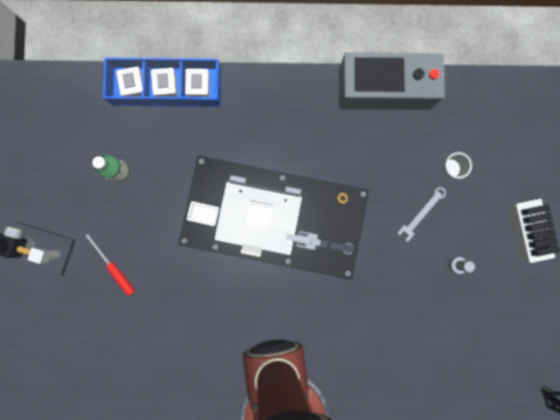

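The top view shows the black base plate with corners near (201,157), (368,190), (352,278) and (180,243). The lip is at (252,251), the bolt knob near (312,240) and the keeper post near (347,248). I'll find the fixture pose from the depth.

```bash
cat > h.py <<'E'
import numpy as np,cv2
from scipy.spatial.transform import Rotation as R
def cloud(f,T=None):
    z=f["z_map"];K=f["K"];T=f["world_from_camera"] if T is None else T
    v,u=np.mgrid[:z.shape[0],:z.shape[1]]
    P=np.stack([(u-K[0,2])/K[0,0]*z,(v-K[1,2])/K[1,1]*z,z],-1)
    W=P@T[:3,:3].T+T[:3,3]; W[z<=0]=np.nan
    return W
E
python3 - <<'E'
from h import *
f=np.load("top0.npz");W=cloud(f)
sub=W[130:300,160:390]; h=sub[...,2]
print("table",np.nanmedian(W[300:330,60:120,2]), np.nanmedian(W[200:210,400:402,2]))
m=(h>0.008)&(h<0.2)
n,l,st,c=cv2.connectedComponentsWithStats(m.astype(np.uint8))
i=1+np.argmax(st[1:,4]); print(st)
pts=sub[l==i]
low=pts[(pts[:,2]<0.022)]
print("plate h",np.median(low[:,2]))
r=cv2.minAreaRect(low[:,:2].astype(np.float32)); print(r, cv2.boxPoints(r))
for name,(u,v) in dict(knob=(312,240),post=(347,248),lip=(252,251),cover=(240,235)).items():
    print(name,W[v-2:v+3,u-2:u+3].reshape(-1,3)[np.nanargmax(W[v-2:v+3,u-2:u+3,2])])
vis=f["frame"][140:290,170:380,::-1]
cv2.imwrite("pics/topcrop.png",cv2.resize(vis,None,fx=3.8,fy=3.8,interpolation=cv2.INTER_CUBIC))
hh=np.clip(W[140:290,170:380,2]/0.13*255,0,255); hh=np.nan_to_num(hh).astype(np.uint8)
cv2.imwrite("pics/toph.png",cv2.applyColorMap(cv2.resize(hh,None,fx=3.8,fy=3.8,interpolation=0),cv2.COLORMAP_JET))
E
```

```text
table -0.0007615277145313071 -0.0008054562897717998
[[    0     0   230   170 23099]
 [   18    14     1     1     1]
 [  111    23     1     1     1]
 [   18    25   191   124 15997]
 [  209    88     1     1     1]
 [   88   142     1     1     1]]
plate h 0.014206992042495092
((0.5378636121749878, 0.0302446186542511), (0.4804282486438751, 0.25016871094703674), 78.71619415283203) [[ 0.36819467 -0.18085103]
 [ 0.61352766 -0.22980128]
 [ 0.7075325   0.24134026]
 [ 0.46219957  0.29029053]]
knob [ 0.46907346 -0.06289697  0.11667629]
post [ 0.45876376 -0.16116414  0.08070306]
lip [0.44109513 0.0897858  0.09294167]
cover [0.4868269  0.12249555 0.06719627]
```

View pics/topcrop.png

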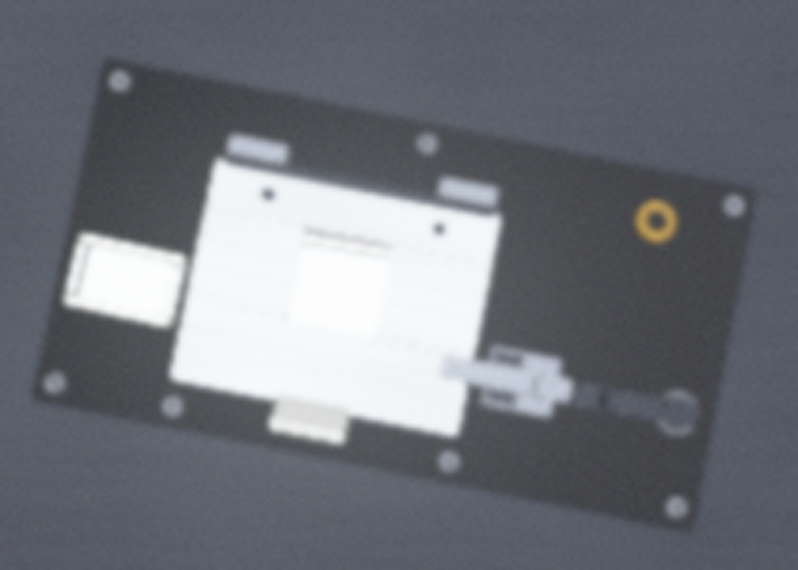

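View pics/toph.png

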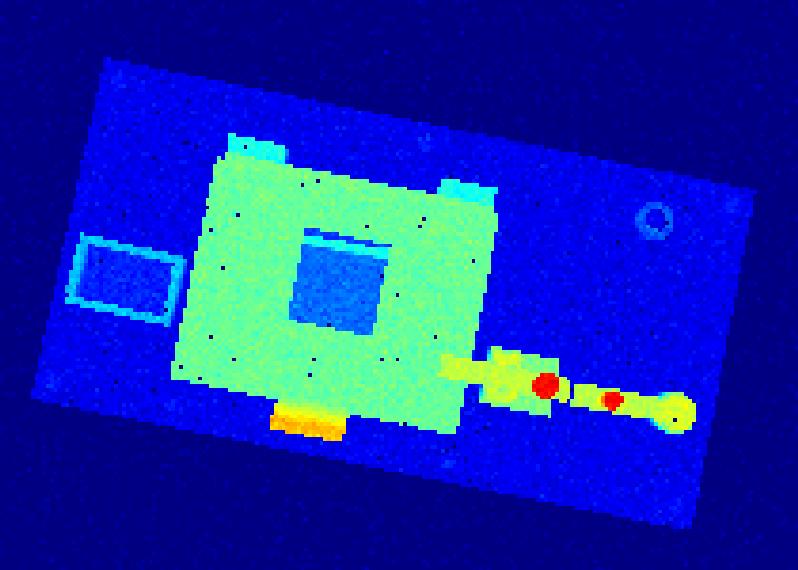

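```bash
cat >> h.py <<'E'
yaw0=-11.28; O=np.array([.5506,.0685,0.])
def FR(): return R.from_euler('z',yaw0,degrees=True)
def fx(p,mm=True):   # fixture mm -> world m
    return O+FR().apply(np.array(p,float)/1000)
def tofx(w): return FR().inv().apply(np.asarray(w)-O)*1000
def q2R(q): return R.from_quat([q[1],q[2],q[3],q[0]])
def toolR(zf,xf):
    "tool rot in world from tool z and x directions in fixture axes"
    z=np.array(zf,float);z/=np.linalg.norm(z);x=np.array(xf,float);x-=z*(x@z);x/=np.linalg.norm(x)
    return FR()*R.from_matrix(np.stack([x,np.cross(z,x),z],1))
def plan(p,r,wps,g,nmin=1,smax=.03,tmax=4.5,dec=2):
    """wps: list of (pos,R[,n]); prints rows"""
    rows=[]
    for w in wps:
        P,Q=w[0],w[1]
        d=np.linalg.norm(P-p);a=np.degrees((r.inv()*Q).magnitude())
        n=max(nmin,int(np.ceil(d/smax)),int(np.ceil(a/tmax)))
        if len(w)>2:n=max(n,w[2])
        for k in range(n):
            rem=n-k
            rv=(r.inv()*Q).as_rotvec()/rem/np.radians(5)
            t=r.inv().apply(P-p)/rem/.04
            row=np.round(np.r_[rv,t],dec); row=np.clip(row,-1,1)
            p=p+r.apply(row[3:]*.04); r=r*R.from_rotvec(row[:3]*np.radians(5))
            rows.append(list(map(float,row+0.))+[g])
    for i in range(0,len(rows),8): print("[["+",\n".join("["+",".join("%g"%x for x in q)+"]" for q in rows[i:i+8])+"]]")
    return p,r
def now():
    from plant import state
    s=state(); return s["tool_pos"],q2R(s["tool_rot"])
def show():
    from plant import state
    s=state();p,r=s["tool_pos"],q2R(s["tool_rot"])
    print("t%.2f"%s["time"],"fx",tofx(p).round(1),"zf",FR().inv().apply(r.apply([0,0,1])).round(3),"xf",FR().inv().apply(r.apply([1,0,0])).round(3),"F",s["contact_force"].round(1),"w %.3f"%s["gripper_width"],"q",s["joint_pos"].round(2))
E
python3 - <<'E'
from h import *
f=np.load("top0.npz");W=cloud(f)
X=tofx(W.reshape(-1,3))
def sel(x0,x1,y0,y1,z0,z1):
    return X[(X[:,0]>x0)&(X[:,0]<x1)&(X[:,1]>y0)&(X[:,1]<y1)&(X[:,2]>z0)&(X[:,2]<z1)]
for nm,s in dict(knob=sel(-80,-20,-170,-130,105,125),post=sel(-90,-20,-230,-175,105,125)).items(): print(nm,len(s),s.mean(0),s.min(0),s.max(0))
c=sel(-120,70,-110,110,60,72); print("cover",np.percentile(c,[.5,99.5],axis=0))
l=sel(-150,-70,-60,60,80,125); print("lip",l.mean(0),l.min(0),l.max(0))
b=sel(-75,-20,-260,-100,62,82); print("bar",np.percentile(b,[1,99],axis=0))
show()
E
```

```text
knob 39 [ -50.40017575 -149.77021952  113.14610752] [ -58.59955864 -157.64750415  108.50313638] [ -42.4422502  -142.00891904  119.22033465]
post 20 [ -51.22233281 -194.85843476  113.26159019] [ -57.03813537 -200.29432414  107.89158801] [ -46.27849214 -189.822244    116.41916686]
cover [[-94.89411114 -99.61669704  60.05677491]
 [ 63.65154524  98.74918876  70.21495158]]
lip [-107.719655     -0.25248221   87.68501569] [-114.30733301  -25.24525042   80.01296472] [-98.51033878  24.25843856  95.97231387]
bar [[ -69.40490792 -254.39592065   62.27686923]
 [ -31.17852378 -101.7439215    80.49128892]]
t0.10 fx [-252.8 -736.1  230.2] zf [-0.001  0.002 -1.   ] xf [ 0.438 -0.899 -0.002] F [-1.   0.3  0.2] w 1.000 q [-1.43  0.05  1.61  0.    1.48 -0.12]
```

```bash
python3 - <<'E'
from h import *
p,r=now()
Rk=toolR([0,0,-1],[1,1,0])
s=.7071
post=lambda th:np.array([-50-50*np.sin(th),-245+50*np.cos(th),0])
def at(th,off,z): 
    q=post(th)+np.array([s,s,0])*off; q[2]=z; return fx(q)
p,r=plan(p,r,[(at(0,28,190),Rk),(at(0,28,84),Rk)],-1)
print("---arc")
plan(p,r,[(at(0,21,84),Rk)]+[(at(t,20.5,84),Rk) for t in np.linspace(.125,1.5,12)],-1)
E
```

```text
[[[0,0,-0.87,-0.41,-0.45,0.04,-1],
[0,0,-0.87,-0.37,-0.48,0.04,-1],
[0,0,-0.87,-0.33,-0.5,0.04,-1],
[0,0,-0.87,-0.3,-0.53,0.04,-1],
[0,0,-0.87,-0.25,-0.55,0.04,-1],
[0,0,-0.87,-0.21,-0.56,0.04,-1],
[0,0,-0.87,-0.17,-0.58,0.04,-1],
[0,0,-0.87,-0.12,-0.59,0.04,-1]]]
[[[0,0,-0.87,-0.08,-0.6,0.04,-1],
[0,0,-0.87,-0.03,-0.6,0.04,-1],
[0,0,-0.87,0.01,-0.6,0.04,-1],
[0,0,-0.87,0.06,-0.6,0.04,-1],
[0,0,-0.87,0.1,-0.59,0.04,-1],
[0,0,-0.87,0.15,-0.59,0.04,-1],
[0,0,-0.87,0.19,-0.57,0.04,-1],
[0,0,-0.88,0.23,-0.56,0.04,-1]]]
[[[0,0,-0.87,0.28,-0.54,0.04,-1],
[0,0,-0.88,0.32,-0.51,0.04,-1],
[0,0,-0.87,0.35,-0.49,0.04,-1],
[0,0,-0.88,0.39,-0.46,0.04,-1],
[0,0,-0.87,0.42,-0.43,0.05,-1],
[-0.01,0,-0.88,0.46,-0.4,0.04,-1],
[0,0,-0.87,0.48,-0.36,0.04,-1],
[-0.01,0,-0.88,0.51,-0.32,0.05,-1]]]
[[[0,-0.01,-0.87,0.54,-0.28,0.04,-1],
[0,0,0,0,0,0.66,-1],
[0,0,0,0,0,0.66,-1],
[0,0,0,0,0,0.67,-1],
[0,0,0,0,0,0.66,-1]]]
---arc
[[[0,0,0,-0.18,0,0,-1],
[0,0,0,-0.13,-0.1,0,-1],
[0,0,0,-0.13,-0.09,0,-1],
[0,0,0,-0.14,-0.07,0,-1],
[0,0,0,-0.14,-0.05,0,-1],
[0,0,0,-0.16,-0.04,0,-1],
[0,0,0,-0.15,-0.01,0.01,-1],
[0,0,0,-0.16,0,0,-1]]]
[[[0,0,0,-0.15,0.02,0,-1],
[0,0,0,-0.15,0.05,0,-1],
[0,0,0,-0.15,0.06,0,-1],
[0,0,0,-0.13,0.08,0,-1],
[0,0,0,-0.12,0.09,0,-1]]]
```

Request:
carry_out:
  moves:
    - [[0,0,-0.87,-0.41,-0.45,0.04,-1],[0,0,-0.87,-0.37,-0.48,0.04,-1],[0,0,-0.87,-0.33,-0.5,0.04,-1],[0,0,-0.87,-0.3,-0.53,0.04,-1],[0,0,-0.87,-0.25,-0.55,0.04,-1],[0,0,-0.87,-0.21,-0.56,0.04,-1],[0,0,-0.87,-0.17,-0.58,0.04,-1],[0,0,-0.87,-0.12,-0.59,0.04,-1]]

```text
time: 0.77
tool_pos: [0.2646, -0.4412, 0.2178]
tool_rot: [-0.0, 0.939, -0.344, -0.0]
contact_force: [0.2, -0.1, 0.3]
gripper_width: -0.004
```

Request:
carry_out:
  moves:
    - [[0,0,-0.87,-0.08,-0.6,0.04,-1],[0,0,-0.87,-0.03,-0.6,0.04,-1],[0,0,-0.87,0.01,-0.6,0.04,-1],[0,0,-0.87,0.06,-0.6,0.04,-1],[0,0,-0.87,0.1,-0.59,0.04,-1],[0,0,-0.87,0.15,-0.59,0.04,-1],[0,0,-0.87,0.19,-0.57,0.04,-1],[0,0,-0.88,0.23,-0.56,0.04,-1]]

```text
time: 1.43
tool_pos: [0.3692, -0.2793, 0.2052]
tool_rot: [-0.0, 0.999, -0.047, -0.0]
contact_force: [0.3, -0.5, -0.0]
gripper_width: -0.005
```

Request:
carry_out:
  moves:
    - [[0,0,-0.87,0.28,-0.54,0.04,-1],[0,0,-0.88,0.32,-0.51,0.04,-1],[0,0,-0.87,0.35,-0.49,0.04,-1],[0,0,-0.88,0.39,-0.46,0.04,-1],[0,0,-0.87,0.42,-0.43,0.05,-1],[0,0,-0.88,0.46,-0.4,0.04,-1],[0,0,-0.87,0.48,-0.36,0.04,-1],[0,0,-0.88,0.51,-0.32,0.05,-1]]

```text
time: 2.1
tool_pos: [0.4738, -0.1169, 0.1916]
tool_rot: [-0.0, 0.967, 0.255, -0.0]
contact_force: [0.8, -0.4, 0.9]
gripper_width: 0.003
```

Request:
carry_out:
  moves:
    - [[0,0,-0.87,0.54,-0.28,0.04,-1],[0,0,0,0,0,0,-1],[0,0,0,0,0,0,-1]]

```text
time: 2.35
tool_pos: [0.4868, -0.0971, 0.1899]
tool_rot: [-0.0, 0.957, 0.291, -0.001]
contact_force: [-0.1, -0.4, -0.6]
gripper_width: 0.003
```

```bash
python3 - <<'E'
from h import *
show()
p,r=now()
Rk=toolR([0,0,-1],[1,1,0]);s=.7071
def at(off,z): return fx(np.array([-50+s*off,-195+s*off,z]))
plan(p,r,[(at(28,190),Rk),(at(28,84),Rk)],-1)
from plant import grab_frame
f=grab_frame("wrist");cv2.imwrite("pics/w1.png",f["frame"][:,:,::-1])
E
```

```text
t2.35 fx [ -30.2 -174.8  189.9] zf [-0.001 -0.    -1.   ] xf [ 0.706  0.708 -0.001] F [-0.1 -0.4 -0.6] w 0.003 q [-0.35 -0.23  1.95 -0.    1.43 -0.94]
[[[-0.01,0.01,0.01,-0.01,0.01,0,-1],
[0,0,0,0,0,0.66,-1],
[0,0,0,0,0,0.66,-1],
[0,0,0,0,0,0.66,-1],
[0,0,0,0,0,0.67,-1]]]
```

View pics/w1.png

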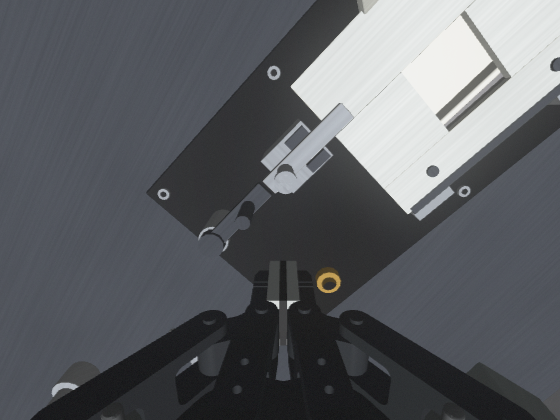

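The wrist view shows the closed fingers at (283,270), the knob at (287,180) and the post at (243,222), which is as planned. Next I'll lower the tool and swing the keeper.

Request:
carry_out:
  moves:
    - [[0,0,0,0,0,0.66,-1],[0,0,0,0,0,0.66,-1],[0,0,0,0,0,0.66,-1],[0,0,0,0,0,0.67,-1],[0,0,0,-0.1,0,0,-1],[0,0,0,-0.1,0,0,-1]]

```text
time: 2.9
tool_pos: [0.4784, -0.1028, 0.0832]
tool_rot: [-0.001, 0.957, 0.289, -0.002]
contact_force: [-1.0, -0.4, 1.0]
gripper_width: -0.001
```

Request:
carry_out:
  moves:
    - [[0,0,0,-0.13,-0.1,0,-1],[0,0,0,-0.13,-0.09,0,-1],[0,0,0,-0.14,-0.07,0,-1],[0,0,0,-0.14,-0.05,0,-1],[0,0,0,-0.16,-0.04,0,-1],[0,0,0,-0.15,-0.01,0,-1]]

```text
time: 3.4
tool_pos: [0.4437, -0.1095, 0.0853]
tool_rot: [0.001, 0.957, 0.29, 0.0]
contact_force: [0.9, 1.5, 0.1]
gripper_width: 0.0
```

Request:
carry_out:
  moves:
    - [[0,0,0,-0.16,0,0,-1],[0,0,0,-0.15,0.02,0,-1],[0,0,0,-0.15,0.05,0,-1],[0,0,0,-0.15,0.06,0,-1],[0,0,0,-0.13,0.08,0,-1],[0,0,0,-0.12,0.09,0,-1],[0,0,0,0,0,0,-1]]

```text
time: 3.98
tool_pos: [0.4216, -0.1395, 0.0844]
tool_rot: [0.0, 0.957, 0.289, -0.0]
contact_force: [0.1, 0.3, -0.4]
gripper_width: -0.004
```

```bash
python3 - <<'E'
from h import *
show()
from plant import grab_frame
for n in ["top","wrist"]:
    f=grab_frame(n)
    im=f["frame"][:,:,::-1]
    if n=="top": im=cv2.resize(im[180:300,260:400],None,fx=5,fy=5,interpolation=cv2.INTER_CUBIC)
    cv2.imwrite(f"pics/{n}2.png",im)
E
```

```text
t3.98 fx [ -85.8 -229.2   84.4] zf [-0.    -0.001 -1.   ] xf [ 0.708  0.706 -0.001] F [ 0.1  0.3 -0.4] w -0.004 q [-0.49 -0.26  2.16 -0.    1.24 -1.07]
```

View pics/wrist2.png

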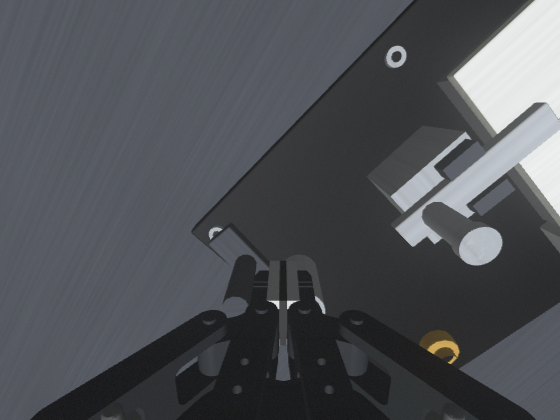

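View pics/top2.png

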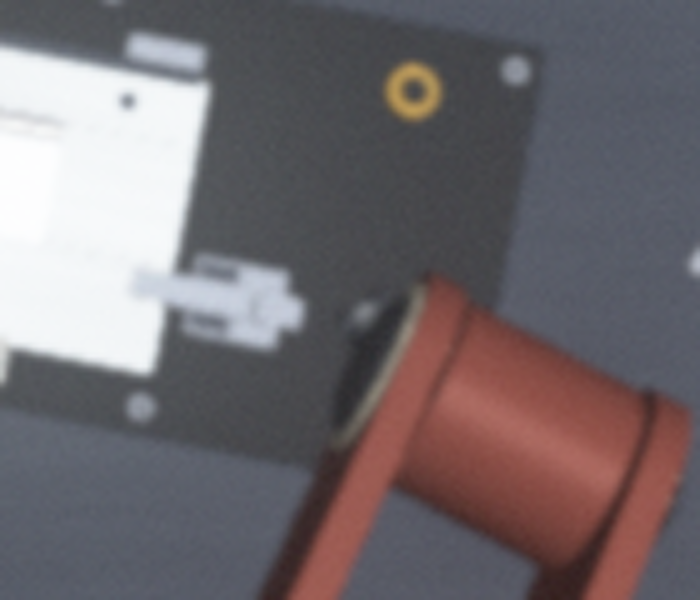

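Request:
carry_out:
  moves:
    - [[0,0,0,-0.07,0.07,0,-1],[0,0,0,0,0,0,-1]]

```text
time: 4.25
tool_pos: [0.4213, -0.1425, 0.0845]
tool_rot: [0.0, 0.957, 0.29, -0.0]
contact_force: [0.2, -0.2, 0.6]
gripper_width: 0.005
```

```bash
python3 - <<'E'
from h import *
show()
p,r=now()
Rk=toolR([0,0,-1],[1,0,0]);Rd=toolR([0,0,-1],[1,1,0])
p,r=plan(p,r,[(fx([-75,-218,100]),Rd),(fx([-70,-210,160]),Rd),(fx([-50,-120,150]),Rk),(fx([-50,-120,88]),Rk)],-1)
print('--')
plan(p,r,[(fx([-50,-130,88]),Rk),(fx([-50,-160,88]),Rk,5)],-1)
E
```

```text
t4.25 fx [ -85.5 -232.2   84.5] zf [ 0. -0. -1.] xf [ 0.707  0.707 -0.   ] F [ 0.2 -0.2  0.6] w 0.005 q [-0.49 -0.26  2.15 -0.    1.24 -1.08]
[[[0,0,0,0.44,-0.07,-0.39,-1],
[0,0,0,0.08,-0.02,-0.5,-1],
[0,0,0,0.07,-0.01,-0.5,-1],
[0,0,0,0.08,-0.02,-0.5,-1],
[0,0,0.9,0.19,-0.12,0.03,-1],
[0,0,0.9,0.18,-0.14,0.02,-1],
[0,0,0.9,0.17,-0.15,0.03,-1],
[0,0,0.9,0.16,-0.17,0.02,-1]]]
[[[0,0,0.9,0.15,-0.18,0.03,-1],
[0,0,0.9,0.13,-0.19,0.02,-1],
[0,0,0.9,0.12,-0.2,0.03,-1],
[0,0,0.9,0.1,-0.21,0.02,-1],
[0,0,0.9,0.09,-0.21,0.03,-1],
[0,0,0.9,0.07,-0.22,0.02,-1],
[0,0,0,0,0,0.52,-1],
[0,0,0,0,0,0.52,-1]]]
[[[0,0,0,0,0,0.51,-1]]]
--
[[[0,0,0,0,0.25,0,-1],
[0,0,0,0,0.15,0,-1],
[0,0,0,0,0.15,0,-1],
[0,0,0,0,0.15,0,-1],
[0,0,0,0,0.15,0,-1],
[0,0,0,0,0.15,0,-1]]]
```

Request:
carry_out:
  moves:
    - [[0,0,0,0.44,-0.07,-0.39,-1],[0,0,0,0.08,-0.02,-0.5,-1],[0,0,0,0.07,-0.01,-0.5,-1],[0,0,0,0.08,-0.02,-0.5,-1],[0,0,0.9,0.19,-0.12,0.03,-1],[0,0,0.9,0.18,-0.14,0.02,-1],[0,0,0.9,0.17,-0.15,0.03,-1],[0,0,0.9,0.16,-0.17,0.02,-1]]

```text
time: 4.92
tool_pos: [0.4556, -0.0895, 0.1562]
tool_rot: [0.0, 0.991, 0.135, 0.0]
contact_force: [0.4, 0.0, 0.9]
gripper_width: -0.0
```

Request:
carry_out:
  moves:
    - [[0,0,0.9,0.15,-0.18,0.03,-1],[0,0,0.9,0.13,-0.19,0.02,-1],[0,0,0.9,0.12,-0.2,0.03,-1],[0,0,0.9,0.1,-0.21,0.02,-1],[0,0,0.9,0.09,-0.21,0.03,-1],[0,0,0.9,0.07,-0.22,0.02,-1],[0,0,0,0,0,0.3,-1],[0,0,0,0,0,0,-1]]

```text
time: 5.58
tool_pos: [0.4768, -0.0386, 0.1356]
tool_rot: [-0.0, 0.995, -0.097, -0.002]
contact_force: [-0.7, 0.6, -0.5]
gripper_width: -0.004
```

```bash
python3 - <<'E'
from h import *
show()
p,r=now()
from plant import grab_frame
f=grab_frame("wrist")
cv2.imwrite("pics/w3.png",f["frame"][:,:,::-1])
T=np.eye(4);T[:3,:3]=r.as_matrix();T[:3,3]=p
X=tofx(cloud(f,T@f["hand_eye"]).reshape(-1,3))
m=(X[:,0]>-120)&(X[:,0]<-20)&(X[:,1]>-260)&(X[:,1]<-135)&(X[:,2]>70)&(X[:,2]<125)
B=X[m]
for lo,hi in((70,80),(100,122)):
    b=B[(B[:,2]>lo)&(B[:,2]<hi)];print(lo,len(b))
    for y0,y1 in((-260,-215),(-215,-135)):
        c=b[(b[:,1]>y0)&(b[:,1]<y1)]
        if len(c):print(y0,len(c),c.mean(0),c.min(0),c.max(0))
Rk=toolR([0,0,-1],[1,0,0])
plan(p,r,[(fx([-50,-122,90]),Rk),(fx([-50,-130,88]),Rk),(fx([-50,-160,88]),Rk,5)],-1)
E
```

```text
t5.58 fx [ -51.4 -119.5  135.6] zf [-0.004 -0.    -1.   ] xf [ 1.     0.003 -0.004] F [-0.7  0.6 -0.5] w -0.004 q [-0.24 -0.23  2.04 -0.    1.33 -0.04]
70 497
-260 294 [ -51.23634868 -241.32326719   76.95453325] [ -56.64435249 -253.74085433   70.02956255] [ -45.73717666 -232.47773451   79.35014299]
-215 203 [ -51.6021359  -138.7927897    73.93858787] [ -59.30582706 -142.55893346   72.37829852] [ -43.80440499 -135.07968345   75.58272079]
100 0
[[[0,0.02,0.02,0.02,0.03,0.57,-1],
[0,0.02,0.01,0.02,0.03,0.57,-1],
[0,0,0,0,0.2,0.05,-1],
[0,0,0,0,0.15,0,-1],
[0,0,0,0,0.15,0,-1],
[0,0,0,0,0.15,0,-1],
[0,0,0,0,0.15,0,-1],
[0,0,0,0,0.15,0,-1]]]
```

View pics/w3.png

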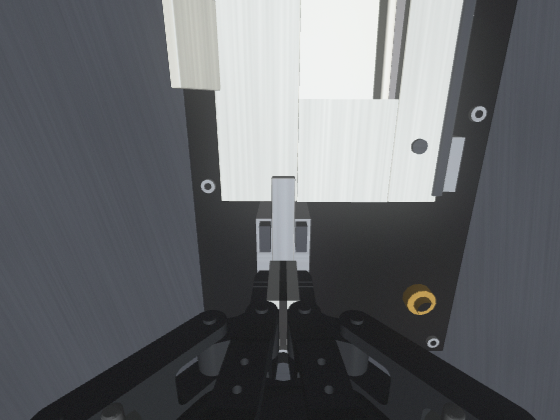

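The fingers are at (283,280), in line with the bolt bar on the cover side of the knob. Now I'll lower and push.

Request:
carry_out:
  moves:
    - [[0,0.02,0.02,0.02,0.03,0.57,-1],[0,0.02,0.01,0.02,0.03,0.57,-1],[0,0,0,0,0.2,0.05,-1],[0,0,0,0,0.15,0,-1],[0,0,0,0,0.15,0,-1],[0,0,0,0,0.15,0,-1],[0,0,0,0,0.15,0,-1],[0,0,0,0,0.15,0,-1]]

```text
time: 6.3
tool_pos: [0.4721, -0.0798, 0.0916]
tool_rot: [0.0, 0.995, -0.1, 0.003]
contact_force: [-0.6, 2.4, -0.1]
gripper_width: 0.001
```

Request:
carry_out:
  moves:
    - [[0,0,0,0,0.03,0,-1],[0,0,0,0,0,0,-1]]

```text
time: 6.47
tool_pos: [0.472, -0.0812, 0.0915]
tool_rot: [0.001, 0.995, -0.1, 0.003]
contact_force: [-0.5, -0.8, -0.1]
gripper_width: -0.002
```

```bash
python3 - <<'E'
from h import *
show()
E
```

```text
t6.47 fx [ -47.8 -162.2   91.5] zf [ 0.005 -0.001 -1.   ] xf [ 1.    -0.003  0.005] F [-0.5 -0.8 -0.1] w -0.002 q [-0.33 -0.18  2.08 -0.    1.24 -0.13]
```

Request:
carry_out:
  moves:
    - [[0,0,0,0,0.03,0,-1],[0,0,0,0,0,0,-1]]

```text
time: 6.63
tool_pos: [0.4719, -0.0817, 0.0913]
tool_rot: [0.0, 0.995, -0.1, 0.003]
contact_force: [0.9, 1.9, 0.1]
gripper_width: 0.002
```

Request:
carry_out:
  moves:
    - [[0,0,0,0,0.03,0,-1],[0,0,0,0,0,0,-1]]

```text
time: 6.8
tool_pos: [0.4715, -0.0825, 0.091]
tool_rot: [0.0, 0.995, -0.099, 0.002]
contact_force: [1.0, 2.1, 0.3]
gripper_width: 0.001
```

Request:
carry_out:
  moves:
    - [[0,0,0,0,0.03,0,-1],[0,0,0,0,0,0,-1]]

```text
time: 6.97
tool_pos: [0.4711, -0.0837, 0.0908]
tool_rot: [0.0, 0.995, -0.1, 0.002]
contact_force: [1.4, 1.8, 1.8]
gripper_width: -0.001
```

Request:
carry_out:
  moves:
    - [[0,0,0,0,0.03,0,-1],[0,0,0,0,0,0,-1]]

```text
time: 7.13
tool_pos: [0.4709, -0.0842, 0.0907]
tool_rot: [-0.001, 0.995, -0.1, 0.002]
contact_force: [1.9, 4.5, 1.9]
gripper_width: -0.0
```

Request:
carry_out:
  moves:
    - [[0,0,0,0,0.03,0,-1],[0,0,0,0,0,0,-1]]

```text
time: 7.3
tool_pos: [0.4709, -0.0843, 0.0907]
tool_rot: [-0.002, 0.995, -0.1, 0.002]
contact_force: [2.2, 8.5, 1.9]
gripper_width: 0.001
```

```bash
python3 - <<'E'
from h import *
show()
p,r=now()
from plant import grab_frame
f=grab_frame("top")
np.savez("top1.npz",**f)
X=tofx(cloud(f).reshape(-1,3))
def sel(x0,x1,y0,y1,z0,z1):
    return X[(X[:,0]>x0)&(X[:,0]<x1)&(X[:,1]>y0)&(X[:,1]<y1)&(X[:,2]>z0)&(X[:,2]<z1)]
b=sel(-58,-42,-130,-70,69.5,80);print(len(b),b.max(0) if len(b) else 0)
f2=grab_frame("wrist");cv2.imwrite("pics/w4.png",f2["frame"][:,:,::-1])
f3=grab_frame("scene");cv2.imwrite("pics/s4.png",cv2.resize(f3["frame"][150:310,150:390,::-1],None,fx=3.3,fy=3.3,interpolation=cv2.INTER_CUBIC))
E
```

```text
t7.30 fx [ -48.3 -165.5   90.7] zf [ 0.004  0.005 -1.   ] xf [ 1.    -0.003  0.004] F [2.2 8.5 1.9] w 0.001 q [-0.34 -0.18  2.08  0.01  1.24 -0.14]
3 [ -45.09841104 -112.41738269   75.66059108]
```

View pics/w4.png

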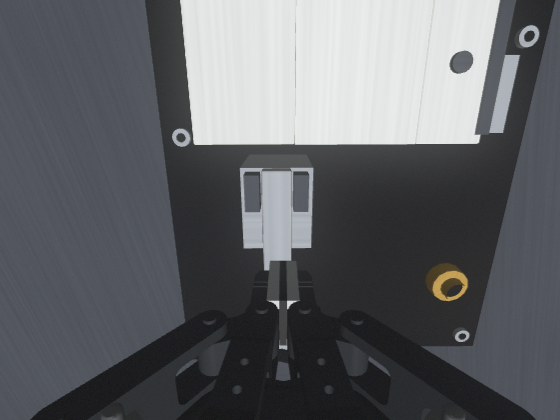

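View pics/s4.png

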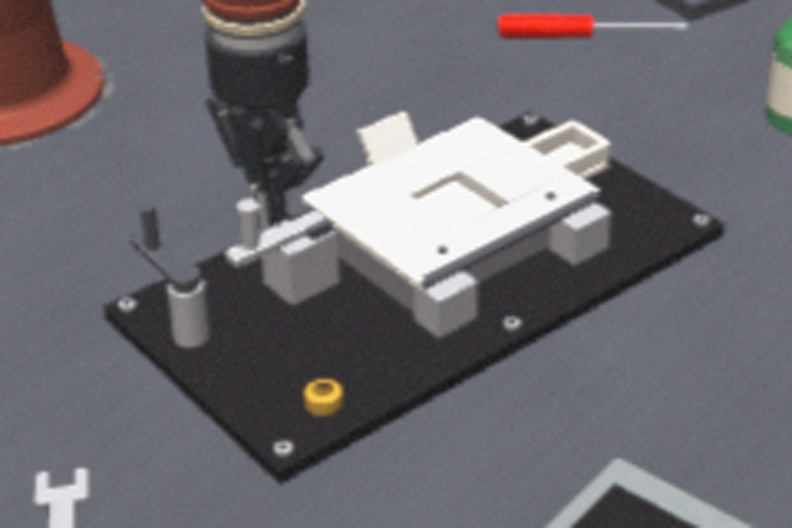

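The bolt hit its stop (8.5 N) with its nose at y≈-112, clear of the cover edge at (290,145). In the scene view the keeper at (150,250) points along -x. Next I'll go to the lip.

```bash
cat >> h.py <<'E'
H=np.array([60.,0,59])
def lip(th,back=0,up=24.,dx=0):
    Rf=R.from_euler('y',th,degrees=True)
    z=np.array([.5,0,-.8660]);x=np.array([.8660,0,.5])
    g=np.array([-153,0,0])-up*z+(18.7-back)*z+dx*x
    return fx(H+Rf.apply(g)),toolR(Rf.apply(z),Rf.apply(x))
def edge(th,back=0,inn=6.,dx=0,tw=0):
    "pinch bare edge at y=+60; tw: extra tool turn"
    Rf=R.from_euler('y',th,degrees=True)
    z=np.array([1.,0,0]);x=np.array([0,0,1.])
    g=np.array([-155+inn+18.7-back,60,0])+dx*x
    return fx(H+Rf.apply(g)),toolR(Rf.apply(z),Rf.apply(x))
E
python3 - <<'E'
from h import *
p,r=now()
f=np.load("top0.npz");X=tofx(cloud(f).reshape(-1,3))
m=(abs(X[:,1])<90)&(X[:,0]>-85)&(X[:,0]<-55)&(X[:,2]>50)&(X[:,2]<80);print("covertop",np.median(X[m,2]))
Rk=toolR([0,0,-1],[1,0,0])
p,r=plan(p,r,[(fx([-48,-158,92]),Rk),(fx([-55,-140,150]),Rk,3),lip(0,70)],0)
print('--');print(tofx(lip(0,70)[0]),tofx(lip(0)[0]))
E
```

```text
covertop 62.00939047085441
[[[-0.05,-0.05,-0.03,0.01,-0.19,-0.03,0],
[0,0,0,-0.06,-0.15,-0.48,0],
[0,0,0,-0.06,-0.15,-0.49,0],
[0,0,0,-0.06,-0.15,-0.48,0],
[0,0.86,0,-0.27,-0.5,0.09,0],
[0,0.86,0,-0.28,-0.5,0.07,0],
[0,0.86,0,-0.28,-0.5,0.05,0],
[0,0.86,0,-0.28,-0.5,0.03,0]]]
[[[0,0.85,0,-0.29,-0.5,0.01,0],
[0,0.86,0,-0.28,-0.5,-0.01,0],
[0,0.85,0,-0.28,-0.5,-0.04,0]]]
--
[-1.3065000e+02  4.9775916e-15  1.2420980e+02] [-9.56500000e+01  8.36548328e-15  6.35898000e+01]
```

Request:
carry_out:
  moves:
    - [[0,0,0,0.01,-0.19,-0.03,-1],[0,0,0,-0.06,-0.15,-0.48,-1],[0,0,0,-0.06,-0.15,-0.49,-1],[0,0,0,-0.06,-0.15,-0.48,0],[0,0.86,0,-0.27,-0.5,0.09,0],[0,0.86,0,-0.28,-0.5,0.07,0],[0,0.86,0,-0.28,-0.5,0.05,0],[0,0.86,0,-0.28,-0.5,0.03,0]]

```text
time: 8.12
tool_pos: [0.4417, 0.0276, 0.1348]
tool_rot: [0.016, 0.983, -0.099, 0.152]
contact_force: [0.0, 1.0, -0.6]
gripper_width: 0.496
```

Request:
carry_out:
  moves:
    - [[0,0.85,0,-0.29,-0.5,0.01,0],[0,0.86,0,-0.28,-0.5,-0.01,0],[0,0.85,0,-0.28,-0.5,-0.04,0],[0,0,0,0,0,0,0],[0,0,0,0,0,0,0]]

```text
time: 8.53
tool_pos: [0.4209, 0.0937, 0.1224]
tool_rot: [0.026, 0.961, -0.094, 0.258]
contact_force: [1.0, -0.4, 0.7]
gripper_width: 0.501
```

```bash
python3 - <<'E'
from h import *
show();p,r=now()
q=lip(0,70);print(tofx(q[0]),np.degrees((r.inv()*q[1]).as_rotvec()))
from plant import grab_frame
f=grab_frame("wrist");cv2.imwrite("pics/w5.png",f["frame"][:,:,::-1])
f3=grab_frame("top");cv2.imwrite("pics/t5.png",cv2.resize(f3["frame"][130:310,160:400,::-1],None,fx=3.3,fy=3.3,interpolation=cv2.INTER_CUBIC))
T=np.eye(4);T[:3,:3]=r.as_matrix();T[:3,3]=p
X=tofx(cloud(f,T@f["hand_eye"]).reshape(-1,3))
m=(abs(X[:,1])<60)&(X[:,0]>-125)&(X[:,0]<-92)&(X[:,2]>68)&(X[:,2]<100)
B=X[m];print(len(B),B.min(0),B.max(0),B.mean(0))
for z in range(68,96,4):
    c=B[(B[:,2]>=z)&(B[:,2]<z+4)]
    if len(c):print(z,len(c),c[:,0].min(),c[:,0].max(),np.median(c[:,1]))
plan(p,r,[lip(0,50),lip(0,0)],0)
E
```

```text
t8.53 fx [-132.2   -0.7  122.4] zf [ 0.502 -0.001 -0.865] xf [0.865 0.002 0.502] F [ 1.  -0.4  0.7] w 0.501 q [ 0.16 -0.74  2.47 -0.22  0.93  0.44]
[-1.3065000e+02  4.9775916e-15  1.2420980e+02] [ 0.0544753  -0.10774035  0.13475428]
1021 [-116.18213068  -25.2622776    68.04518155] [-95.42747779  25.08219952  92.93874766] [-111.65812314    4.07967376   88.69401216]
68 20 -105.38921159986751 -95.42747779085478 24.516834047728608
72 24 -107.49771085796898 -97.90283111412546 24.54008300301442
76 27 -110.4605472208722 -101.71071794602855 24.49104607452331
80 25 -112.79656816187618 -102.92677904751505 24.559772375791102
84 69 -115.49597234874153 -105.39219966202025 19.80593184618351
88 807 -116.18213067899195 -107.04894003432813 2.358565859629201
92 49 -111.60291091532781 -109.2625025277023 -2.0571293075254564
[[[0.01,-0.02,0.03,0.05,-0.02,0.48,0],
[0,0,0,0,0,0.63,0],
[0,0,0,0,0,0.62,0]]]
```

View pics/w5.png

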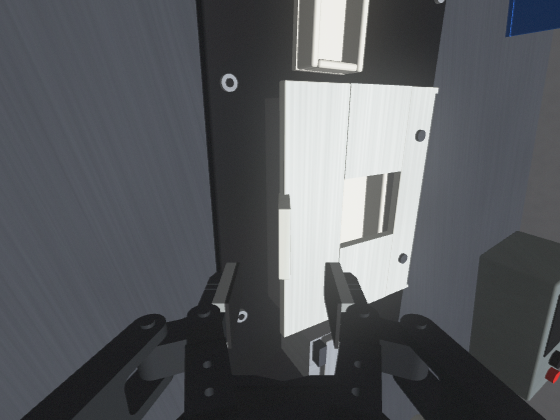

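View pics/t5.png

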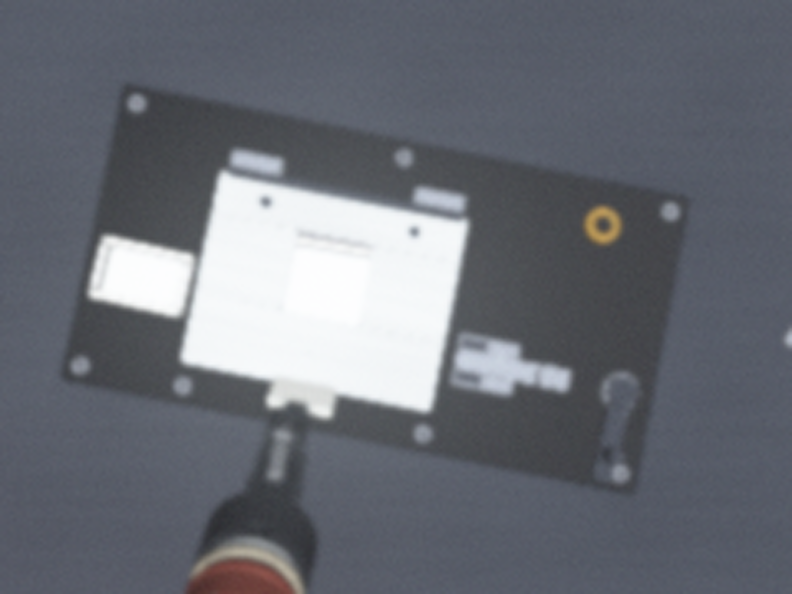

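The keeper (610,430) is swung aside and the bolt is clear. In the wrist view the lip lies between the jaws at (285,235). Next is the approach and grip.

Request:
carry_out:
  moves:
    - [[0.01,-0.02,0.03,0.05,-0.02,0.48,0],[0,0,0,0,0,0.63,0],[0,0,0,0,0,0.62,0],[0,0,0,0,0,0,0]]

```text
time: 8.97
tool_pos: [0.4572, 0.0836, 0.0601]
tool_rot: [0.027, 0.962, -0.099, 0.253]
contact_force: [-0.7, -0.2, -1.0]
gripper_width: 0.499
```

```bash
python3 - <<'E'
from h import *
show();p,r=now()
print(tofx(lip(0)[0]))
E
```

```text
t8.97 fx [-94.6  -3.4  60.1] zf [ 0.493 -0.006 -0.87 ] xf [ 0.87  -0.007  0.493] F [-0.7 -0.2 -1. ] w 0.499 q [ 0.12 -0.49  2.43 -0.24  0.72  0.46]
[-9.56500000e+01  8.36548328e-15  6.35898000e+01]
```

```bash
python3 - <<'E'
from h import *
p,r=now()
plan(p,r,[(*lip(0,0,up=25),2)],0)
E
```

```text
[[[0.03,0.05,-0.04,0.01,-0.04,-0.06,0],
[0.04,0.04,-0.04,0.01,-0.05,-0.05,0]]]
```

Request:
carry_out:
  moves:
    - [[0.03,0.05,-0.04,0.01,-0.04,-0.06,0],[0.04,0.04,-0.04,0.01,-0.05,-0.05,0],[0,0,0,0,0,0,0]]

```text
time: 9.22
tool_pos: [0.4589, 0.09, 0.0721]
tool_rot: [0.023, 0.96, -0.093, 0.265]
contact_force: [-0.0, 0.5, -0.5]
gripper_width: 0.502
```

```bash
python3 - <<'E'
from h import *
show();print(tofx(lip(0,up=25)[0]))
E
```

```text
t9.22 fx [-94.1   3.1  72.1] zf [ 0.512  0.007 -0.859] xf [0.859 0.001 0.512] F [-0.   0.5 -0.5] w 0.502 q [ 0.13 -0.52  2.43 -0.24  0.72  0.46]
[-9.61500000e+01  2.07945678e-16  6.44558000e+01]
```

Request:
carry_out:
  moves:
    - [[0,0,0,0,0,0,0],[0,0,0,0,0,0,0]]

```text
time: 9.38
tool_pos: [0.4583, 0.0902, 0.0712]
tool_rot: [0.023, 0.96, -0.093, 0.264]
contact_force: [0.0, -0.8, 0.6]
gripper_width: 0.504
```

Request:
carry_out:
  moves:
    - [[0,0,0,0,0,0,0],[0,0,0,0,0,0,0]]

```text
time: 9.55
tool_pos: [0.4577, 0.0902, 0.07]
tool_rot: [0.023, 0.96, -0.093, 0.263]
contact_force: [-1.0, -0.6, 0.3]
gripper_width: 0.502
```

```bash
python3 - <<'E'
from h import *
show();show()
p,r=now()
plan(p,r,[(*lip(0,0,up=25),3)],0)
E
```

```text
t9.55 fx [-95.4   3.1  70. ] zf [ 0.509  0.006 -0.86 ] xf [0.86  0.002 0.509] F [-1.  -0.6  0.3] w 0.502 q [ 0.13 -0.52  2.44 -0.24  0.72  0.46]
t9.55 fx [-95.4   3.1  70. ] zf [ 0.509  0.006 -0.86 ] xf [0.86  0.002 0.509] F [-1.  -0.6  0.3] w 0.502 q [ 0.13 -0.52  2.44 -0.24  0.72  0.46]
[[[-0.02,-0.04,0.01,-0.03,0.03,0.04,0],
[-0.03,-0.04,0.01,-0.03,0.02,0.03,0],
[-0.02,-0.05,0,-0.03,0.03,0.04,0]]]
```

Request:
carry_out:
  moves:
    - [[0,0,0,0,0,0,0],[0,0,0,0,0,0,0],[0,0,0,0,0,0,0],[0,0,0,0,0,0,0],[0,0,0,0,0,0,0],[0,0,0,0,0,0,0],[0,0,0,0,0,0,0],[0,0,0,0,0,0,0]]

```text
time: 10.22
tool_pos: [0.4575, 0.09, 0.0692]
tool_rot: [0.023, 0.96, -0.093, 0.262]
contact_force: [0.3, 0.7, 0.8]
gripper_width: 0.501
```

```bash
python3 - <<'E'
from h import *
show();
p,r=now()
plan(p,r,[(*lip(0,0,up=24.5),3)],0)
E
```

```text
t10.22 fx [-95.5   2.9  69.2] zf [ 0.508  0.006 -0.861] xf [0.861 0.002 0.508] F [0.3 0.7 0.8] w 0.501 q [ 0.13 -0.51  2.44 -0.24  0.72  0.46]
[[[-0.02,-0.04,0.01,-0.02,0.02,0.04,0],
[-0.02,-0.03,0.01,-0.03,0.03,0.03,0],
[-0.02,-0.04,0,-0.02,0.02,0.04,0]]]
```

Request:
carry_out:
  moves:
    - [[-0.02,-0.04,0.01,-0.02,0.02,0.04,0],[-0.02,-0.03,0.01,-0.03,0.03,0.03,0],[-0.02,-0.04,0,-0.02,0.02,0.04,0],[0,0,0,0,0,0,0],[0,0,0,0,0,0,0],[0,0,0,0,0,0,0]]

```text
time: 10.72
tool_pos: [0.4568, 0.0873, 0.064]
tool_rot: [0.025, 0.961, -0.095, 0.258]
contact_force: [0.6, 0.3, 0.5]
gripper_width: 0.502
```

```bash
python3 - <<'E'
from h import *
show();print(tofx(lip(0,up=24.5)[0]))
E
```

```text
t10.72 fx [-95.7   0.1  64. ] zf [ 0.5    0.    -0.866] xf [0.866 0.    0.5  ] F [0.6 0.3 0.5] w 0.502 q [ 0.12 -0.5   2.43 -0.24  0.72  0.46]
[-9.5900000e+01 -1.1423825e-15  6.4022800e+01]
```

Exactly on target. Now I'll close on the lip.

Request:
carry_out:
  moves:
    - [[0,0,0,0,0,0,-1],[0,0,0,0,0,0,-1],[0,0,0,0,0,0,-1],[0,0,0,0,0,0,-1],[0,0,0,0,0,0,-1],[0,0,0,0,0,0,-1],[0,0,0,0,0,0,-1]]

```text
time: 11.3
tool_pos: [0.4554, 0.0876, 0.0632]
tool_rot: [0.025, 0.962, -0.095, 0.256]
contact_force: [-9.1, 1.9, 5.8]
gripper_width: 0.084
```

```bash
python3 - <<'E'
from h import *
show()
p,r=now()
plan(p,r,[(*lip(t,up=24.5),1) for t in np.arange(3,46,3)],-1)
E
```

```text
t11.30 fx [-97.    0.1  63.2] zf [ 0.497 -0.    -0.868] xf [0.868 0.    0.497] F [-9.1  1.9  5.8] w 0.084 q [ 0.12 -0.5   2.44 -0.24  0.72  0.46]
[[[0,-0.56,0,0.15,0,-0.17,-1],
[0,-0.6,0,0.11,0,-0.17,-1],
[0,-0.6,0,0.11,0,-0.18,-1],
[0,-0.6,0,0.11,0,-0.17,-1],
[0,-0.6,0,0.12,0,-0.17,-1],
[0,-0.6,0,0.11,0,-0.17,-1],
[0,-0.6,0,0.11,0,-0.17,-1],
[0,-0.6,0,0.11,0,-0.17,-1]]]
[[[0,-0.6,0,0.11,0,-0.17,-1],
[0,-0.6,0,0.12,0,-0.17,-1],
[0,-0.6,0,0.11,0,-0.17,-1],
[0,-0.6,0,0.11,0,-0.17,-1],
[0,-0.6,0,0.11,0,-0.17,-1],
[0,-0.6,0,0.12,0,-0.17,-1],
[0,-0.6,0,0.11,0,-0.17,-1]]]
```

Request:
carry_out:
  moves:
    - [[0,-0.6,0,0.11,0,-0.17,-1],[0,-0.6,0,0.11,0,-0.17,-1],[0,-0.6,0,0.11,0,-0.17,-1]]

```text
time: 11.55
tool_pos: [0.4578, 0.0871, 0.0873]
tool_rot: [0.018, 0.979, -0.096, 0.179]
contact_force: [-0.4, -0.6, -3.4]
gripper_width: 0.08
```

```bash
python3 - <<'E'
from h import *
show()
for t in (6,9): print(tofx(lip(t,up=24.5)[0]),lip(t)[1].apply([0,0,1]))
E
```

```text
t11.55 fx [-94.6   0.1  87.3] zf [ 0.354  0.    -0.935] xf [0.935 0.001 0.354] F [-0.4 -0.6 -3.4] w 0.080 q [ 0.09 -0.45  2.32 -0.12  0.92  0.34]
[-9.45209379e+01 -4.57152988e-15  8.02912720e+01] [ 0.39889109 -0.07956152 -0.91354029]
[-9.31948733e+01 -2.65190445e-15  8.83490941e+01] [ 0.35145698 -0.07010046 -0.93357587]
```

Works well, with low forces. Continuing to 45°.

```bash
python3 - <<'E'
from h import *
p,r=now()
plan(p,r,[(*lip(t,up=24.5,dx=-1.2),1) for t in np.arange(12,46,3)],-1)
E
```

```text
[[[0,-0.54,0.01,0.12,0,-0.18,-1],
[0,-0.6,0,0.12,0,-0.18,-1],
[0,-0.6,0,0.11,0,-0.17,-1],
[0,-0.6,0,0.11,0,-0.17,-1],
[0,-0.6,0,0.11,0,-0.17,-1],
[0,-0.6,0,0.12,0,-0.17,-1],
[0,-0.6,0,0.11,0,-0.18,-1],
[0,-0.6,0,0.11,0,-0.17,-1]]]
[[[0,-0.6,0,0.11,0,-0.17,-1],
[0,-0.6,0,0.11,0,-0.17,-1],
[0,-0.6,0,0.12,0,-0.17,-1],
[0,-0.6,0,0.11,0,-0.18,-1]]]
```

Request:
carry_out:
  moves:
    - [[0,-0.6,0,0.12,0,-0.18,-1],[0,-0.6,0,0.12,0,-0.17,-1],[0,-0.6,0,0.11,0,-0.17,-1],[0,-0.6,0,0.11,0,-0.17,-1],[0,-0.6,0,0.11,0,-0.17,-1],[0,-0.6,0,0.12,0,-0.17,-1]]

```text
time: 12.05
tool_pos: [0.4741, 0.0838, 0.1338]
tool_rot: [0.002, 0.995, -0.098, 0.022]
contact_force: [-6.3, 1.3, -0.1]
gripper_width: 0.081
```

```bash
python3 - <<'E'
from h import *
show()
p,r=now()
plan(p,r,[(*lip(t,up=24.5,dx=-1.2),1) for t in np.arange(30,46,3)],-1)
E
```

```text
t12.05 fx [-7.800e+01  1.000e-01  1.338e+02] zf [ 0.045 -0.    -0.999] xf [0.999 0.001 0.045] F [-6.3  1.3 -0.1] w 0.081 q [ 0.03 -0.25  2.06 -0.01  1.29  0.23]
[[[0,-0.51,0.01,0.12,0,-0.18,-1],
[0,-0.6,0,0.11,0,-0.18,-1],
[0,-0.6,0,0.11,0,-0.17,-1],
[0,-0.6,0,0.11,0,-0.17,-1],
[0,-0.6,0,0.12,0,-0.17,-1],
[0,-0.6,0,0.11,0,-0.17,-1]]]
```

Request:
carry_out:
  moves:
    - [[0,-0.54,0,0.12,0,-0.18,-1],[0,-0.6,0,0.11,0,-0.18,-1],[0,-0.6,0,0.11,0,-0.17,-1],[0,-0.6,0,0.11,0,-0.17,-1],[0,-0.6,0,0.12,0,-0.17,-1],[0,-0.6,0,0.11,0,-0.17,-1],[0,0,0,0,0,0,-1]]

```text
time: 12.63
tool_pos: [0.5048, 0.0777, 0.1734]
tool_rot: [-0.013, 0.986, -0.097, -0.131]
contact_force: [-5.0, 1.5, 0.1]
gripper_width: 0.086
```

```bash
python3 - <<'E'
from h import *
show()
print(tofx(lip(45,up=24.5)[0]))
from plant import grab_frame
f3=grab_frame("scene");cv2.imwrite("pics/s6.png",cv2.resize(f3["frame"][120:290,170:390,::-1],None,fx=3.5,fy=3.5,interpolation=cv2.INTER_CUBIC))
E
```

```text
t12.63 fx [-4.670e+01  1.000e-01  1.734e+02] zf [-0.261  0.    -0.965] xf [ 0.965 -0.    -0.261] F [-5.   1.5  0.1] w 0.086 q [-0.02 -0.    1.78  0.05  1.62  0.17]
[-4.66862912e+01 -1.92449443e-14  1.72789603e+02]
```

View pics/s6.png

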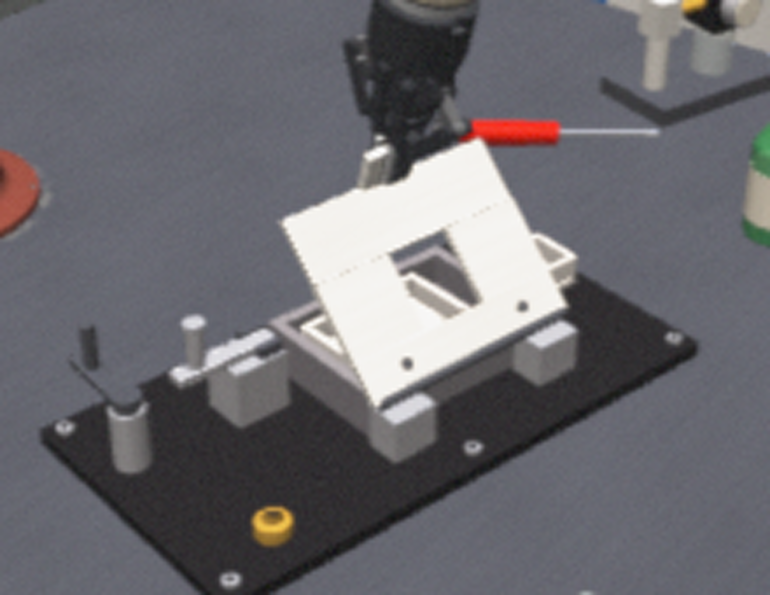

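The cover stands at about 45° in the scene view, with the lip at (375,165). Now I'll release and back off.

Request:
carry_out:
  moves:
    - [[0,0,0,0,0,0,0],[0,0,0,0,0,0,0],[0,0,0,0,0,0,0],[0,0,0,0,0,0,0],[0,0,0,0,0,-0.4,0],[0,0,0,0,0,-0.6,0],[0,0,0,0,0,-0.6,0],[0,0,0,0,0,0,0]]

```text
time: 13.35
tool_pos: [0.5245, 0.0742, 0.2415]
tool_rot: [-0.013, 0.988, -0.097, -0.122]
contact_force: [0.6, 0.1, 0.7]
gripper_width: 0.5
```

```bash
python3 - <<'E'
from h import *
show()
p,r=now()
Rm=lip(20)[1]
p,r=plan(p,r,[(fx([-75,25,240]),lip(22)[1]),edge(45,50)],0)
from plant import grab_frame
f=grab_frame("top");np.savez("top2.npz",**f)
X=tofx(cloud(f).reshape(-1,3))
m=(abs(X[:,1])>45)&(abs(X[:,1])<90)&(X[:,0]>-80)&(X[:,0]<40)&(X[:,2]>75)&(X[:,2]<200)
a=np.polyfit(X[m,0],X[m,2],1);print("cover angle",m.sum(),np.degrees(np.arctan(-a[0])),X[m].min(0),X[m].max(0))
f3=grab_frame("scene");cv2.imwrite("pics/s7.png",cv2.resize(f3["frame"][120:290,170:390,::-1],None,fx=3.5,fy=3.5,interpolation=cv2.INTER_CUBIC))
print(tofx(edge(45,50)[0]))
E
```

```text
t13.35 fx [-26.7   0.5 241.5] zf [-0.244  0.002 -0.97 ] xf [ 0.97   0.001 -0.244] F [0.6 0.1 0.7] w 0.500 q [-0.02 -0.02  1.68  0.04  1.72  0.17]
[[[0,0.88,0,-0.23,-0.12,0.07,0],
[-0.01,0.88,0,-0.24,-0.12,0.05,0],
[0,0.89,0,-0.24,-0.12,0.03,0],
[-0.01,0.88,0,-0.24,-0.13,0.01,0],
[0,0.89,0,-0.24,-0.12,-0.01,0],
[0,0.82,0,0,-0.1,0.15,0],
[0,0.82,0,-0.01,-0.1,0.15,0],
[0,0.82,0,-0.02,-0.1,0.15,0]]]
[[[0,0.82,0,-0.03,-0.1,0.15,0],
[0,0.82,0,-0.04,-0.1,0.14,0],
[0,0.82,0,-0.05,-0.09,0.14,0],
[0,0.83,0,-0.06,-0.1,0.14,0],
[0,0.82,0,-0.08,-0.09,0.13,0],
[0,0.83,0,-0.08,-0.1,0.12,0]]]
cover angle 414 45.34674749112284 [-50.86057155 -89.93443614  83.29035934] [ 39.92674006  82.16828585 172.2395047 ]
[-67.49135265  60.         186.49135265]
```

View pics/s7.png

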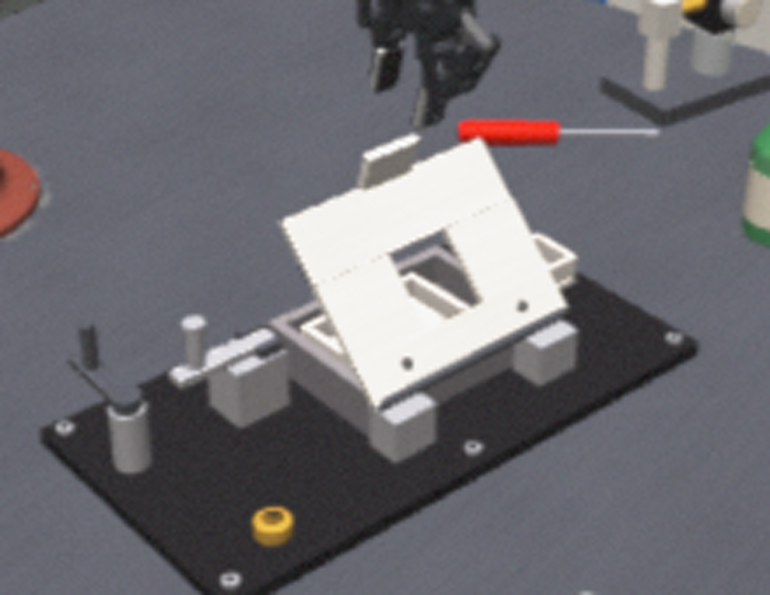

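The hinge holds the cover at 45.3°, and the gripper is clear above it near (430,80). Now moving round to the bare edge.

Request:
carry_out:
  moves:
    - [[0,0.88,0,-0.23,-0.12,0.07,0],[0,0.88,0,-0.24,-0.12,0.05,0],[0,0.89,0,-0.24,-0.12,0.03,0],[0,0.88,0,-0.24,-0.13,0.01,0],[0,0.89,0,-0.24,-0.12,-0.01,0],[0,0.82,0,0,-0.1,0.15,0],[0,0.82,0,-0.01,-0.1,0.15,0],[0,0.82,0,-0.02,-0.1,0.15,0]]

```text
time: 14.12
tool_pos: [0.4826, 0.1193, 0.2154]
tool_rot: [0.017, 0.98, -0.096, 0.172]
contact_force: [-0.6, 0.3, -0.3]
gripper_width: 0.505
```

Request:
carry_out:
  moves:
    - [[0,0.82,0,-0.03,-0.1,0.15,0],[0,0.82,0,-0.04,-0.1,0.14,0],[0,0.82,0,-0.05,-0.09,0.14,0],[0,0.83,0,-0.06,-0.1,0.14,0],[0,0.82,0,-0.08,-0.09,0.13,0],[0,0.83,0,-0.08,-0.1,0.12,0],[0,0,0,0,0,0,0],[0,0,0,0,0,0,0]]

```text
time: 14.78
tool_pos: [0.4907, 0.141, 0.1784]
tool_rot: [0.037, 0.922, -0.09, 0.374]
contact_force: [-0.2, -0.6, 1.0]
gripper_width: 0.503
```

```bash
python3 - <<'E'
from h import *
show()
p,r=now()
print(tofx(edge(45.3,50)[0]))
plan(p,r,[(*edge(45.3,35),3),(*edge(45.3,0),5)],0)
from plant import grab_frame
f=grab_frame("wrist");cv2.imwrite("pics/w8.png",f["frame"][:,:,::-1])
E
```

```text
t14.78 fx [-72.9  59.4 178.4] zf [ 0.696 -0.    -0.718] xf [0.718 0.003 0.696] F [-0.2 -0.6  1. ] w 0.503 q [ 0.32 -0.59  2.36 -0.53  0.75  0.8 ]
[-66.82206492  60.         187.15714514]
[[[0,0.04,0.01,0.09,0,0.11,0],
[0,0.04,0.01,0.09,-0.01,0.11,0],
[0,0.04,0.01,0.08,0,0.1,0],
[0,0,0,0,0,0.18,0],
[0,0,0,0,0,0.17,0],
[0,0,0,0,0,0.18,0],
[0,0,0,0,0,0.17,0],
[0,0,0,0,0,0.18,0]]]
```

View pics/w8.png

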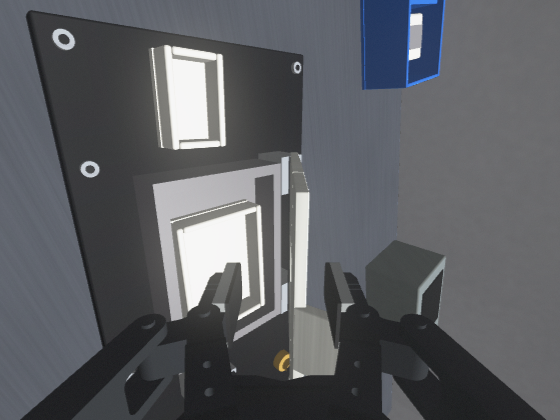

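The plate is edge-on at column 300, between the jaws at 235 and 335. I'll correct the offset first, then go in.

Request:
carry_out:
  moves:
    - [[0,0.04,0.01,0.09,0,0.05,0],[0,0.04,0.01,0.09,0,0.05,0],[0,0.04,0.01,0.08,0,0.05,0],[0,0,0,0,0,0,0],[0,0,0,0,0,0,0],[0,0,0,0,0,0,0]]

```text
time: 15.33
tool_pos: [0.5041, 0.1385, 0.1844]
tool_rot: [0.037, 0.919, -0.092, 0.381]
contact_force: [-1.0, 0.2, 0.7]
gripper_width: 0.497
```

```bash
python3 - <<'E'
from h import *
show()
p,r=now()
print(tofx(edge(45.3,40)[0]))
plan(p,r,[(*edge(45.3,30),1),(*edge(45.3,0),5)],0)
E
```

```text
t15.33 fx [-59.3  59.5 184.4] zf [ 0.707  0.    -0.707] xf [ 0.707 -0.003  0.707] F [-1.   0.2  0.7] w 0.497 q [ 0.31 -0.57  2.34 -0.54  0.73  0.8 ]
[-59.78811789  60.         180.0491504 ]
[[[0,-0.06,-0.03,-0.09,-0.01,0.32,0],
[0,0,0,0,0,0.15,0],
[0,0,0,0,0,0.15,0],
[0,0,0,0,0,0.15,0],
[0,0,0,0,0,0.15,0],
[0,0,0,0,0,0.15,0]]]
```

Request:
carry_out:
  moves:
    - [[0,-0.06,0,-0.06,-0.01,0.2,0],[0,0,0,0,0,0.2,0],[0,0,0,0,0,0.2,0],[0,0,0,0,0,0.2,0],[0,0,0,0,0,0.17,0],[0,0,0,0,0,0,0],[0,0,0,0,0,0,0],[0,0,0,0,0,0,0]]

```text
time: 16.0
tool_pos: [0.5291, 0.1341, 0.155]
tool_rot: [0.037, 0.92, -0.092, 0.378]
contact_force: [-0.1, 0.0, 0.3]
gripper_width: 0.497
```

```bash
python3 - <<'E'
from h import *
show()
p,r=now()
print(tofx(edge(45.3)[0]))
plan(p,r,[(*edge(45.3,0),2)],0)
E
```

```text
t16.00 fx [-33.9  60.1 155. ] zf [ 0.703  0.    -0.711] xf [ 0.711 -0.002  0.703] F [-0.1  0.   0.3] w 0.497 q [ 0.28 -0.45  2.31 -0.57  0.63  0.83]
[-31.65232978  60.         151.61717145]
[[[0,0,-0.01,-0.01,0,0.05,0],
[0,0,-0.02,-0.01,0,0.05,0]]]
```

Request:
carry_out:
  moves:
    - [[0,0,0,-0.01,0,0.05,0],[0,0,0,-0.01,0,0.05,0],[0,0,0,0,0,0,-1],[0,0,0,0,0,0,-1],[0,0,0,0,0,0,-1],[0,0,0,0,0,0,-1],[0,0,0,0,0,0,-1],[0,0,0,0,0,0,-1]]

```text
time: 16.67
tool_pos: [0.5311, 0.1338, 0.1518]
tool_rot: [0.037, 0.92, -0.092, 0.378]
contact_force: [-6.1, 1.1, 3.5]
gripper_width: 0.077
```

```bash
python3 - <<'E'
from h import *
show()
p,r=now()
print(tofx(edge(45.3)[0]))
plan(p,r,[(*edge(t,0),1) for t in np.arange(48.3,92,3)],-1)
E
```

```text
t16.67 fx [-31.9  60.2 151.8] zf [ 0.703  0.    -0.711] xf [ 0.711 -0.002  0.703] F [-6.1  1.1  3.5] w 0.077 q [ 0.27 -0.44  2.31 -0.58  0.63  0.83]
[-31.65232978  60.         151.61717145]
[[[0,-0.6,-0.03,0.17,0,0.01,-1],
[0,-0.6,0,0.17,0,0.01,-1],
[0,-0.6,0,0.17,0,0,-1],
[0,-0.6,0,0.17,0,0,-1],
[0,-0.6,0,0.17,0,0.01,-1],
[0,-0.6,0,0.17,0,0,-1],
[0,-0.6,0,0.17,0,0.01,-1],
[0,-0.6,0,0.18,0,0,-1]]]
[[[0,-0.6,0,0.17,0,0.01,-1],
[0,-0.6,0,0.17,0.01,0,-1],
[0,-0.6,0,0.17,0,0,-1],
[0,-0.6,0,0.17,0,0.01,-1],
[0,-0.6,0,0.17,0,0,-1],
[0,-0.6,0,0.17,0,0.01,-1],
[0,-0.6,0,0.17,0,0,-1]]]
```

Request:
carry_out:
  moves:
    - [[0,-0.6,0,0.17,0,0.01,-1],[0,-0.6,0,0.17,0,0.01,-1],[0,-0.6,0,0.17,0,0,-1],[0,-0.6,0,0.17,0,0,-1]]

```text
time: 17.0
tool_pos: [0.5511, 0.1298, 0.1679]
tool_rot: [0.027, 0.956, -0.095, 0.278]
contact_force: [-3.3, 0.3, -2.1]
gripper_width: 0.079
```

```bash
python3 - <<'E'
from h import *
show()
p,r=now()
print(tofx(edge(57.3)[0]))
plan(p,r,[(*edge(t,0),1) for t in np.arange(60.3,92,3)],-1)
E
```

```text
t17.00 fx [-11.5  60.2 167.9] zf [ 0.536  0.001 -0.844] xf [ 0.844 -0.002  0.536] F [-3.3  0.3 -2.1] w 0.079 q [ 0.2  -0.34  2.15 -0.29  0.83  0.54]
[-10.39331376  60.         168.64885489]
[[[-0.01,-0.54,-0.02,0.2,0,0,-1],
[0,-0.6,0,0.17,0,0.01,-1],
[0,-0.6,0,0.17,0,0,-1],
[0,-0.6,0,0.17,0,0,-1],
[0,-0.6,0,0.18,0,0.01,-1],
[0,-0.6,0,0.17,0,0,-1],
[0,-0.6,0,0.17,0,0.01,-1],
[-0.01,-0.6,0,0.17,0,0,-1]]]
[[[0,-0.6,0,0.17,0,0.01,-1],
[0,-0.6,0,0.17,0,0,-1],
[0,-0.6,0,0.17,0,0.01,-1]]]
```

Request:
carry_out:
  moves:
    - [[0,-0.6,0,0.18,0,0,-1],[0,-0.6,0,0.17,0,0.01,-1],[0,-0.6,0,0.17,0,0,-1],[0,-0.6,0,0.17,0,0,-1],[0,-0.6,0,0.18,0,0.01,-1],[0,-0.6,0,0.17,0,0,-1]]

```text
time: 17.5
tool_pos: [0.588, 0.1224, 0.1843]
tool_rot: [0.011, 0.987, -0.098, 0.124]
contact_force: [-4.2, 2.2, -2.1]
gripper_width: 0.079
```

```bash
python3 - <<'E'
from h import *
show()
p,r=now()
plan(p,r,[(*edge(t,0),1) for t in np.linspace(78.3,90.5,5)],-1)
E
```

```text
t17.50 fx [ 26.2  60.2 184.3] zf [ 0.247  0.002 -0.969] xf [ 0.969 -0.002  0.247] F [-4.2  2.2 -2.1] w 0.079 q [ 0.12 -0.12  1.87 -0.08  1.15  0.34]
[[[-0.02,-0.52,-0.02,0.19,0,-0.01,-1],
[0,-0.61,0,0.18,0,0.01,-1],
[0,-0.61,0,0.17,0,0,-1],
[0,-0.61,0,0.17,0,0.01,-1],
[0,-0.61,0,0.18,0,0,-1]]]
```

Request:
carry_out:
  moves:
    - [[0,-0.6,0,0.17,0,-0.01,-1],[0,-0.6,0,0.18,0,0.01,-1],[0,-0.6,0,0.17,0,0,-1],[0,-0.6,0,0.17,0,0.01,-1],[0,-0.4,0,0.12,0,0,-1],[0,0,0,0,0,0,-1],[0,0,0,0,0,0,-1]]

```text
time: 18.08
tool_pos: [0.6199, 0.116, 0.1885]
tool_rot: [-0.001, 0.995, -0.099, 0.005]
contact_force: [-1.2, 3.1, -3.9]
gripper_width: 0.082
```

```bash
cat > ang.py <<'E'
from h import *
from plant import grab_frame
def run(tag):
    f3=grab_frame("scene");cv2.imwrite(f"pics/s{tag}.png",cv2.resize(f3["frame"][100:290,170:390,::-1],None,fx=3.1,fy=3.1,interpolation=cv2.INTER_CUBIC))
    X=tofx(cloud(f3).reshape(-1,3))
    m=(X[:,1]>-95)&(X[:,1]<-35)&(X[:,0]>35)&(X[:,0]<85)&(X[:,2]>80)&(X[:,2]<205)
    B=X[m]; B=B[np.abs(B[:,0]-np.median(B[:,0]))<15]
    a=np.polyfit(B[:,2],B[:,0],1);print("scene: n",len(B),"cover angle",90+np.degrees(np.arctan(a[0])),"x med",np.median(B[:,0]))
E
python3 - <<'E'
from h import *
show()
import ang; ang.run(9)
E
```

```text
t18.08 fx [ 58.7  60.1 188.5] zf [ 0.01   0.002 -1.   ] xf [ 1.    -0.002  0.009] F [-1.2  3.1 -3.9] w 0.082 q [ 0.07  0.09  1.65 -0.    1.4   0.27]
scene: n 735 cover angle 90.30163247583106 x med 62.38989989025476
```

View pics/s9.png

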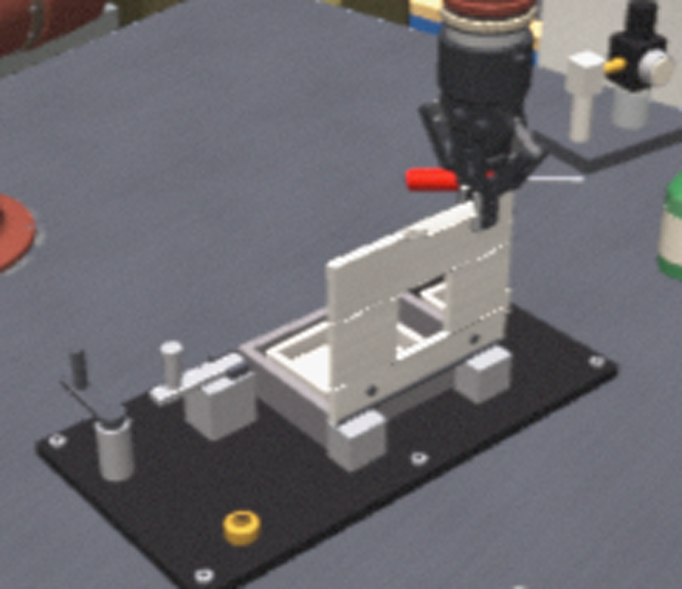

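The cover is upright: 90.3° from depth, 89.4° by the tool. Release and retreat.

Request:
carry_out:
  moves:
    - [[0,0,0,0,0,0,0],[0,0,0,0,0,0,0],[0,0,0,0,0,0,0],[0,0,0,0,0,0,0],[0,0,0,0,0,-0.4,0],[0,0,0,0,0,-0.7,0],[0,0,0,0,0,-0.7,0],[0,0,0,0,0,-0.7,0]]

```text
time: 18.8
tool_pos: [0.6192, 0.1154, 0.2918]
tool_rot: [-0.0, 0.995, -0.099, 0.007]
contact_force: [0.8, 1.4, -0.2]
gripper_width: 0.501
```

Request:
carry_out:
  moves:
    - [[0,0,0,-0.4,0,-0.6,0],[0,0,0,-0.7,0,-0.3,0],[0,0,0,-0.7,0,0,0],[0,0,0,-0.7,0,0,0],[0,0,0,-0.7,0,0,0],[0,0,0,0,0,0,0],[0,0,0,0,0,0,0],[0,0,0,0,0,0,0]]

```text
time: 19.47
tool_pos: [0.4939, 0.1408, 0.3254]
tool_rot: [-0.0, 0.995, -0.099, 0.007]
contact_force: [0.7, -0.1, 0.3]
gripper_width: 0.502
```

```bash
python3 - <<'E'
from h import *
show()
import ang; ang.run(10)
from plant import grab_frame
f=grab_frame("top");cv2.imwrite("pics/t10.png",cv2.resize(f["frame"][130:310,160:400,::-1],None,fx=3.3,fy=3.3,interpolation=cv2.INTER_CUBIC))
E
```

```text
t19.47 fx [-69.8  59.8 325.4] zf [ 0.014  0.002 -1.   ] xf [ 1.    -0.002  0.014] F [ 0.7 -0.1  0.3] w 0.502 q [ 0.13 -0.26  1.75 -0.    1.64  0.33]
scene: n 734 cover angle 89.97234781824993 x med 62.17774922797465
```

View pics/s10.png

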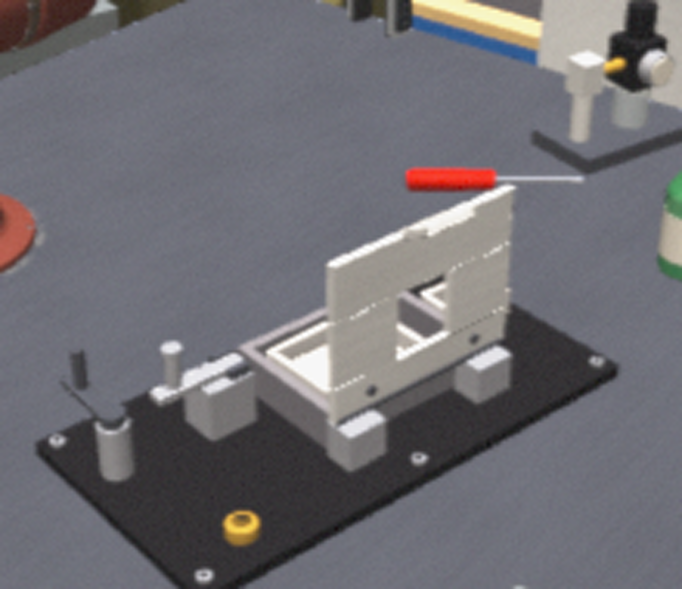

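View pics/t10.png

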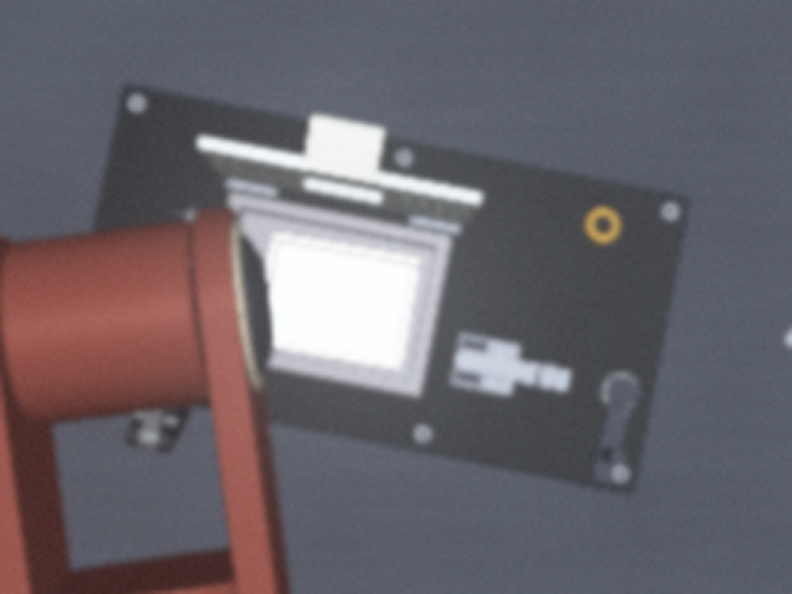

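The cover stands at 90.0° with the gripper away. The bolt (515,365) is drawn, the keeper (610,430) is aside, and the thumb nut and trays haven't moved. Handing in.

```bash
python3 -c "
from plant import ticket,state
print(ticket.job_done()); print(state()['time'])"
```

```text
the job is handed in; nothing more can be done
None
the job is handed in; nothing more can be done
```

The fixture is open and the job is handed in, after about 19.6 s of the 64 s allowed. No verdict was reported.

1. **Keeper:** I pushed it round with the closed fingers. It points roughly along -x in the top and scene views; I did not measure its angle.
2. **Bolt:** I pushed the knob until the bolt met its stop, where the force rose to 8.5 N. Its nose ended about 12 mm clear of the cover edge.
3. **Cover to half way:** I lifted it by the lip and let go. It rested on its hinge at 45.3°.
4. **Cover to upright:** I took hold again on the bare front edge and folded it on. After letting go, the depth image gave 90.0°. While it was still gripped, the depth gave 90.3° and the tool pose 89.4°.

In the last pictures the gripper was clear of everything. The thumb nut, the screwdriver and the tray in the nest looked unmoved. The spare tray, largely hidden by the arm at the end, was unmoved when last seen clearly. I did not look again at the wrench, horn, cup and solvent bottle, but the arm stayed away from them. The force readings I saw were 11 N or less.

The arm settled several millimetres off target at two tilted poses, before the lip grip and before the edge grip. I corrected both before closing the fingers.

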